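# Lock the bayonet cap into the bench dust trap

### The arm

A 6-joint arm with a two-finger parallel gripper is mounted at the origin on a cart in front of the work surface, level with it; the furniture and walls round the work are solid. World frame = base frame: x ahead of the robot, y to its left, z up, the work surface at z = 0. Lengths are in m, angles in degrees, forces in N, time in s.
With the tool pointing down it reaches from about 0.25 to 0.725 m from the base axis. Payload 9.7 kg.
Tool frame: the origin (TCP) lies at the very end of the fingers, on their centre line; the grasp point (between the pads) lies grasp_offset behind it (grasp_offset is the distance from the TCP to the grasp point, in m); z points along the fingers, y is the line along which they close (so a half turn about z gives the same grasp; the last joint's range is limited). The gripper opens to 85 mm and grips with 20 to 120 N. Pads are 22 mm wide; open, the fingers measure 114 mm over their backs; the gripper's body (76 mm by 85 mm) begins 54 mm behind the grasp point. The pads swing forward as they close: fully open they stand 13 mm farther back than shut.
Start: joints at [-69.958, 4.979, 10.078, 95.1, 0, 90], TCP at [0.188, -0.517, 0.231] pointing down, gripper open.
Joint ranges: [-179.16, 179.16], [-48.56, 103.87], [-65.8, 70.77], [-126.05, 130.52], [-82.76, 87.17], [-180, 180]. Speed limits (degrees/s): [127.2, 127.2, 147.25, 180, 180, 180].

### API

Orientations are given as [roll, pitch, yaw] about the fixed x, y, z axes, in that order (R = Rz(yaw) Ry(pitch) Rx(roll)).
In Python, from workcell import get_obs, camera, calibration, job_done, recognise, cut_out, mark_of, grasp_offset gives the robot as it stands.
- The arm moves only by the tool servo_tool, never from a script. Its argument "moves" is a list of rows, each a list of 3 entries, a list of its own where there are three numbers: the turn, a rotation vector about the tool's x, y, z in degrees, then the shift along the tool's x, y, z in m, then the opening in per cent of the stroke, from 0 (shut) to 100 (fully open). In form: [[[ax, ay, az], [x, y, z], claw], ...]. A call has 1 to 12 rows; each row shifts and turns the commanded pose from where the row before left it, along the tool's axes as they then stand; what a row does not reach is not made up. A row lasts 1/10 s, in which the tool goes at most 50 mm and 8.59 degrees, less where a joint would pass 70% of its speed; a pose out of reach is approached as far as the arm can. A call is refused whole if a number of a shift passes 0.05 or a number of a turn 8.59, either way. A call with a gripper value outside its range is refused whole. The fingers move at their own pace and stop on an object; "force" is the grip in N (left out, the last holds). Time passes only in rows, so rows that do not move let the fingers close. It gives the time, the measured TCP pose, the force, the opening and the grip force at its end, in the units of the state.
- get_obs(): the state, without advancing time (a new reading comes with each control period).
- camera(name): name is "scene" or "top" or "wrist"; returns (picture, depth): 420x560x3 uint8, red, green, blue; 420x560 float32, m along the optical axis (not along the pixel's ray), 0 where there is no reading.
- calibration(name): a dict with "camera_matrix" (3x3 intrinsics, pixels), "R" (3x3) and "t" (3): a world point X has camera coordinates R X + t. Camera axes: x right, y down, z forward; pixel columns grow to the right and rows downward; lengths in m; the calibration is good to about 2 mm. A picture is of the moment at which its call begins: read the wrist's pose just before it. calibration takes no time and is no camera call; for the wrist camera it gives the pose at the moment of the call.
- job_done(): hands the job in; it is judged then, once.
Trained networks look in the newest picture that a camera, given by its name, has taken for a name from the list of things; names that differ only in an ending like _2 or _b are one class to them, and where a whole thing is asked for, a point or a joint stands for the part that bears it (a point fixed in the world has none). Each returns a list of dicts, best first, with "score" (0 to 1); they miss things now and then, are a little off and sometimes report something else, mostly with a low value. They report only what shows in the picture. A call takes as long as a camera call.
- recognise(name, camera): "xyz" ([x, y, z] in m, in the coordinates of the camera as it stood for that picture, good to about 4 mm: the middle of the surface that is visible of it).
- cut_out(name, camera): "mask" (420x560 bool, what is visible of it).
- mark_of(name, camera): "xyz" ([x, y, z] in m, in the coordinates of the camera as it stood for that picture, good to about 4 mm: a listed point, or the origin of a listed thing).
The state is a dict: "time": time; "q": joint angles; "qd": joint speeds; "joint_efforts": joint torques, N m; "ee_pos": TCP position; "tcp_rot": TCP orientation; "wrist_force": force on the tool from outside, world axes, zero at the start; "torque": the same for the moment, N m; "opening": finger opening in m; "grasp_force": force on a finger pad.
Only numpy, scipy, OpenCV 4.12 (cv2) and the standard library are available. Lean on these libraries where they do the work, as an engineer would, in place of code of your own. Each camera call takes 0.05 s, during which the arm holds its last target. There are 200 camera calls.

### The job

Close the dust trap: take the loose cap by its wing grip, find the entry slots in the trap's collar with its two lugs, push it in against the spring and turn it clockwise to the stop, then let it rise so that the lugs catch in their notches and let go. Work by feel and gently: push, pull and twist no harder than the job needs (all contact forces of the cap on the trap together stay below 45 N), keep the cap upright, and leave the other things on the bench where they are.

Things in the scene. Friction and masses are not known exactly. Their poses are not given: they have to be found in the camera images.
- cap: Loose grey cap on an aluminium stem, 78 mm high, 0.1 to 0.2 kg, standing upright on its stem. Origin: centre of the stem's lower end, z up the stem. Stem 38 mm across, 0 to 36 mm above the origin (nose tapers to 30 mm over the lowest 6 mm); disc 56 mm across, 36 to 44 mm up; wing grip on top; two lugs on the stem along its x. Half a turn about z makes no difference.
- cap_grip (a point): Point in the cap's wing grip, on the axis 66 mm above the cap's origin. The grip is an upright bar 44 mm long along the cap's x, 10 mm thick along y, from 44 mm (disc top) to 78 mm above the origin: pinch it across its thickness, from above. Axes as the cap's.
- cap_lugs (a point): Point on the cap's axis at mid height of the two lugs. They stick out from the stem on opposite sides, along the cap's +x and -x, to 25 mm from the axis; each is 9 mm wide (lower edges bevelled to 6 mm) and 5 mm high (18 to 23 mm above the cap's origin). Axes as the cap's.
- trap: Fixed round aluminium pot, 72 mm across, 70 mm high, open on top, on a black foot 100 mm across, with a short black hose barb on its side. Origin: centre of the foot's underside on the bench; z up along the pot's axis, x towards the hose barb. A dark steel bayonet collar sits fast in its mouth.
- trap_mouth (a point): Centre of the collar's top face, 70 mm above the trap's origin (axes as the trap's). Bore 41 mm. Two entry slots, about 12.5 mm wide, on opposite sides, near the trap's own +x and -x; but the collar sits turned up to 0.55 rad either way, unmeasured: feel or see it. A lug enters within about 0.07 rad of its slot. With the lugs lying on the collar the cap's origin is 52 mm above the trap's.
- trap_spring (a point): Where the stem's end meets a sprung pad inside, on the axis 49 mm above the trap's origin. The pad pushes back 3 N there and 0.4 N more per mm. With the cap's origin 39 mm above the trap's or lower the lugs are below the collar and can turn; at 34 mm the disc meets the collar (hard). Holding it down there takes 7 to 9 N.
- trap_lock (a point): Where the cap's origin rests when locked, on the axis, 42 mm above the trap's origin. Turned clockwise from above, the lugs meet cushioned stops 0.8 rad past the slots (they give: 0.3 Nm per 0.1 rad; stay under 0.4 Nm). From 0.12 rad before the stops on, a notch 3 mm deep in the collar's underside lies over each lug; the spring lifts it in. Under 0.65 rad: not locked. Anticlockwise is blocked.
- tweezers: Steel tweezers lying on the bench, 124 x 13 mm, 8 mm high, origin under the middle; leave alone.
- felt_pen: Black felt pen lying on the bench, 138 x 11 mm, 12 mm high, origin under the middle; leave alone.
- bur_red: Small bur lying on the bench, 45 x 9 mm, origin under the middle; leave alone.
- bottle_1: Small brown dropper bottle, 102 mm high, 33 mm across, origin under its foot; leave alone.
- pot_1: Round grey pot with lid, 91 mm across, 44 mm high, origin under its foot; leave alone.
- small_brown_box: Brown carton 50 x 55 mm, 58 mm high, origin under its foot; leave alone.
- tape_1: Roll of tape lying flat, 96 mm across, 25 mm high, origin under its middle; leave alone.

How it is judged:
By the outcome, as a careful person would: the job done as asked, in the order asked, and still so for the second after the job is handed in, with the robot touching nothing.
It also fails if it takes over 67 s, if anything falls off the work surface, if the arm or the gripper's body presses on something with over 40 N, if the wrist force passes 120 N, or if a joint passes its speed limit or range.

## Working session

There is one attempt and no reset: what is moved stays moved. The work goes in short steps, Python scripts to look and compute and a tool call to move; the robot and the scene stay as the last step left them, time stands still between calls to the robot, and variables do not carry over. Pictures are saved under pics/ and viewed, at most 10 in all, crops included, and the job is handed in when it is done.

Besides the shell and the picture viewer there is one more tool, called after "Request:" in YAML: its name, and indented under it one key for each argument. servo_tool: Moves the arm, as the interface text tells. Its arguments: {"type":"object","properties":{"moves":{"type":"array"},"force":{"type":"number"}},"required":["moves"]}

```bash
mkdir -p pics
cat > h.py <<'E'
from workcell import *
import numpy as np, cv2
from scipy.spatial.transform import Rotation as R
def w(name,p):
    c=calibration(name); return np.array(c["R"]).T@(np.array(p)-np.array(c["t"]))
def pts(cam,depth,mask=None):
    c=calibration(cam);K=np.array(c["camera_matrix"])
    m=depth>0
    if mask is not None: m&=mask
    v,u=np.nonzero(m);z=depth[v,u]
    P=np.stack([(u-K[0,2])/K[0,0]*z,(v-K[1,2])/K[1,1]*z,z],1)
    return (P-np.array(c["t"]))@np.array(c["R"]),v,u
def save(im,n): cv2.imwrite("pics/"+n,im[:,:,::-1])
E
python3 - <<'E'
from h import *
np.set_printoptions(precision=4,suppress=True)
o=get_obs();print(o["ee_pos"],o["tcp_rot"],o["time"],grasp_offset, o["opening"])
ims=[]
for cam in("scene","top"):
    im,d=camera(cam);ims.append(im)
    for n in("cap","cap_grip","trap","trap_mouth"):
        for f in(recognise,mark_of):
            for r in f(n,cam)[:2]: print(cam,n,f.__name__,round(r["score"],2),w(cam,r["xyz"]))
save(ims[0],"scene.png");save(ims[1],"top.png")
E
```

```text
[ 0.1884 -0.5165  0.2306] [-179.9212    0.0004   20.0426] 0.0 0.0187 0.08579269069554393
scene trap call 0.63 [0.5441 0.1039 0.01  ]
scene trap_mouth call 0.55 [0.5424 0.105  0.0077]
scene trap_mouth call 0.81 [0.5707 0.1279 0.0701]
top cap call 0.64 [ 0.5113 -0.1592  0.0424]
top cap call 0.54 [0.5656 0.1254 0.0435]
top cap call 0.77 [ 0.5173 -0.1576 -0.002 ]
top cap_grip call 0.48 [ 0.5132 -0.1607  0.0427]
top cap_grip call 0.72 [ 0.5183 -0.1634  0.062 ]
top cap_grip call 0.64 [0.5163 0.0028 0.0022]
top trap call 0.6 [0.5656 0.125  0.0517]
top trap call 0.93 [ 0.5744  0.1286 -0.    ]
top trap_mouth call 0.89 [0.5603 0.1261 0.052 ]
top trap_mouth call 0.85 [0.5719 0.1251 0.0761]
```

View pics/top.png

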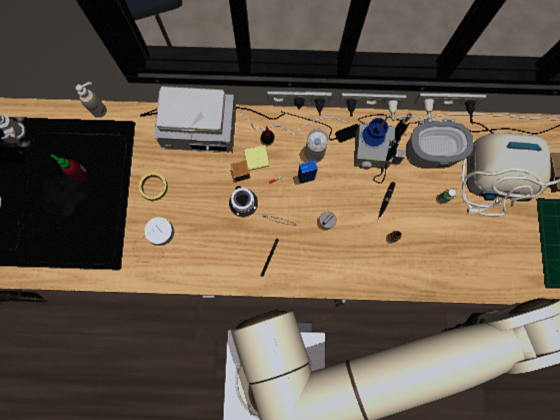

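View pics/scene.png

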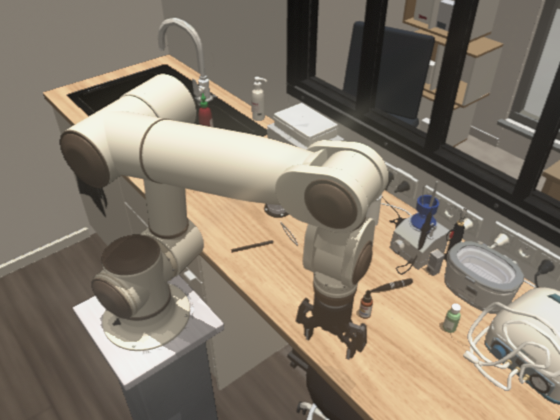

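The top view shows the trap at about (243,201) and the cap at (328,219). The scene view has the arm in front of the bench, with the cap hidden behind it. I'll get the wrist camera's mounting, then move over the cap.

Run:
```python
from h import *
np.set_printoptions(precision=4,suppress=True)
o=get_obs();c=calibration("wrist");T=R.from_euler("xyz",o["tcp_rot"],degrees=True).as_matrix()
Rc=np.array(c["R"]);p=-Rc.T@np.array(c["t"])
print("cam in tool",T.T@(p-o["ee_pos"]),"\n",T.T@Rc.T,c["camera_matrix"])
```

```text
cam in tool [ 0.0746  0.0015 -0.1431] 
 [[ 0.0011 -0.9567 -0.2912]
 [ 1.      0.001   0.0004]
 [-0.0001 -0.2912  0.9567]] [[354.5952   0.     276.3825]
 [  0.     354.5952 211.6559]
 [  0.       0.       1.    ]]
```

Request:
servo_tool:
  moves:
    - [[0,0,0],[0.035,-0.018,0],100]
    - [[0,0,0],[0.035,-0.018,0],100]
    - [[0,0,0],[0.035,-0.018,0],100]
    - [[0,0,0],[0.035,-0.018,0],100]
    - [[0,0,0],[0.035,-0.018,0],100]
    - [[0,0,0],[0.035,-0.018,0],100]
    - [[0,0,0],[0.035,-0.018,0],100]
    - [[0,0,0],[0.035,-0.018,0],100]
    - [[0,0,0],[0.035,-0.018,0],100]
    - [[0,0,0],[0.035,-0.018,0],100]
    - [[0,0,0],[0.03,-0.018,0],100]
    - [[0,0,0],[0,0,0],100]

```text
time: 2.1
ee_pos: [0.4795, -0.1977, 0.2309]
tcp_rot: [-180.0, -0.0, 20.3]
wrist_force: [0.1, -0.4, 0.4]
opening: 0.0853
grasp_force: 0.0
```

```bash
cat > cap.py <<'E'
from h import *
np.set_printoptions(precision=4,suppress=True)
import sys
o=get_obs();print(o["ee_pos"],o["tcp_rot"],o["time"])
im,d=camera("wrist");save(im,sys.argv[1])
for n in("cap","cap_grip"):
    for r in mark_of(n,"wrist")[:2]: print(n,round(r["score"],2),w("wrist",r["xyz"]))
r=cut_out("cap","wrist")
if r:
    P,v,u=pts("wrist",d,r[0]["mask"]); print(r[0]["score"],len(P))
    for lo,hi in((.07,.085),(.038,.05)):
        q=P[(P[:,2]>lo)&(P[:,2]<hi)]
        if len(q)>20:
            (c,s,a)=cv2.minAreaRect((q[:,:2]*1000).astype(np.float32)); print(lo,len(q),np.median(q,0),c,s,a)
            ev,V=np.linalg.eigh(np.cov(q[:,:2].T));print("axis deg",np.degrees(np.arctan2(V[1,1],V[0,1])),np.sqrt(ev), q.mean(0))
E
python3 cap.py w1.png
```

```text
[ 0.4795 -0.1977  0.2309] [-179.9587   -0.019    20.2617] 2.1
cap 0.85 [ 0.5176 -0.1637 -0.0008]
cap_grip 0.75 [ 0.5186 -0.1688  0.0675]
cap_grip 0.33 [0.386  0.0281 0.0023]
0.81 3084
0.07 660 [ 0.5167 -0.1651  0.0786] (516.2352294921875, -164.87246704101562) (10.071805000305176, 43.87995529174805) 49.103214263916016
axis deg 138.95511544622158 [0.0029 0.0126] [ 0.5166 -0.1651  0.0785]
0.038 2344 [ 0.5183 -0.1651  0.0448] (516.1246337890625, -165.01925659179688) (56.29713439941406, 56.64162063598633) 57.36677551269531
axis deg 52.04913759741915 [0.0139 0.0158] [ 0.5179 -0.1651  0.0448]
```

Request:
servo_tool:
  moves:
    - [[0,0,0],[0.015,-0.033,0],100]
    - [[0,0,0],[0.015,-0.033,0],100]
    - [[0,0,0],[0.015,-0.033,0],100]
    - [[0,0,0],[0.015,-0.033,0],100]
    - [[0,0,0],[0.015,-0.033,0],100]
    - [[0,0,0],[0.015,-0.033,0],100]
    - [[0,0,0],[0.015,-0.033,0],100]
    - [[0,0,0],[0.015,-0.033,0],100]
    - [[0,0,0],[0,0,0],100]
    - [[0,0,0],[0,0,0],100]

```text
time: 3.3
ee_pos: [0.4998, 0.0882, 0.2313]
tcp_rot: [180.0, 0.0, 20.1]
wrist_force: [-0.3, -0.5, 0.8]
opening: 0.0854
grasp_force: 0.0
```

```bash
cat > trap.py <<'E'
from h import *
np.set_printoptions(precision=4,suppress=True)
import sys
o=get_obs();print(o["ee_pos"],o["tcp_rot"],o["time"],o["q"])
im,d=camera("wrist")
for n in("trap","trap_mouth"):
    for r in mark_of(n,"wrist")[:2]: print(n,round(r["score"],2),w("wrist",r["xyz"]))
r=cut_out("trap","wrist")
P,v,u=pts("wrist",d,r[0]["mask"]); print(r[0]["score"],len(P))
k=(P[:,2]>.064)&(P[:,2]<.076);q=P[k]
(c,s,a)=cv2.minAreaRect((q[:,:2]*1000).astype(np.float32));print(c,s,np.median(q,0))
h=cv2.convexHull((q[:,:2]*1000).astype(np.float32));print(cv2.fitEllipse(h),cv2.minEnclosingCircle(h))
u0,u1,v0,v1=u.min()-10,u.max()+10,v.min()-10,v.max()+10
u0=max(u0,0);v0=max(v0,0);print(u0,v0)
save(cv2.resize(im[v0:v1,u0:u1],None,fx=4,fy=4,interpolation=2)[:600,:800],sys.argv[1])
C=np.array(cv2.minEnclosingCircle(h)[0])/1000
# rectified view of top plane z=.07, 0.2 mm/px, x right, y up
cal=calibration("wrist");K=np.array(cal["camera_matrix"]);N=480
g=(np.arange(N)-N/2)*.0002
X,Y=np.meshgrid(C[0]+g,C[1]-g)
pc=np.stack([X,Y,np.full_like(X,.07)],-1)@np.array(cal["R"]).T+np.array(cal["t"])
uv=pc@K.T
top=cv2.remap(im,(uv[...,0]/uv[...,2]).astype(np.float32),(uv[...,1]/uv[...,2]).astype(np.float32),cv2.INTER_CUBIC)
save(cv2.convertScaleAbs(top,alpha=2),"rect_"+sys.argv[1]);print(C)
E
python3 trap.py t1.png
```

```text
[0.4998 0.0882 0.2313] [179.9828   0.0107  20.0557] 3.3 [ 10.0197  -0.8497   4.0827  94.9399  -0.0188 169.964 ]
trap 0.91 [0.5762 0.1229 0.0021]
trap_mouth 0.95 [0.5758 0.1241 0.0657]
trap_mouth 0.73 [ 0.6644  0.0171 -0.0005]
0.58 8737
(575.9898681640625, 124.85479736328125) (71.5130386352539, 71.55824279785156) [0.5782 0.1264 0.07  ]
((576.0771484375, 124.9118881225586), (71.71653747558594, 71.76201629638672), 2.2767016887664795) ((576.0613403320312, 124.94032287597656), 36.02523422241211)
205 15
[0.5761 0.1249]
```

View pics/rect_t1.png

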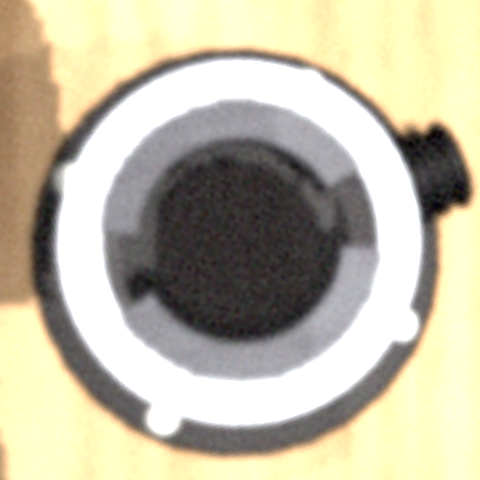

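View pics/t1.png

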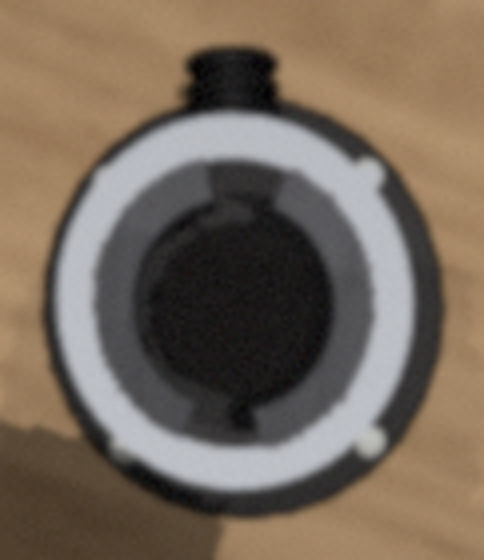

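The pictures show the collar with two dark entry slots. In the rectified view they lie at right (~(365,210)) and left (~(115,268)) of centre (240,240), about 13° from world x. I'll refine that with an angular profile.

Run:
```python
import cv2,numpy as np
im=cv2.imread("pics/rect_t1.png",0).astype(float)
for r in (112,118,124,130):
    a=np.arange(-180,180,1.)
    p=cv2.remap(im.astype(np.float32),(240+r*np.cos(np.radians(a))).astype(np.float32)[None],(240-r*np.sin(np.radians(a))).astype(np.float32)[None],1)[0]
    for c in(13,-167):
        k=(np.abs((a-c+180)%360-180)<28); aa=(a[k]-c+180)%360-180; q=p[k]
        lo,hi=q[np.abs(aa)<8].mean(),q[np.abs(aa)>22].mean()
        q=np.where(aa<0,q,q); L=aa<0
        thr=lambda m:(lo+np.array(q[m].__getitem__(np.abs(aa[m])>22).mean()))/2
        e1=aa[L][q[L]>thr(L)].max(); e2=aa[~L][q[~L]>thr(~L)].min()
        print(r,c,round(lo),round(hi),e1,e2,"mid",c+(e1+e2)/2)
```

```text
112 13 96 175 -17.0 19.0 mid 14.0
112 -167 77 154 -17.0 19.0 mid -166.0
118 13 99 176 -17.0 19.0 mid 14.0
118 -167 85 153 -16.0 19.0 mid -165.5
124 13 102 171 -17.0 19.0 mid 14.0
124 -167 103 153 -17.0 19.0 mid -166.0
130 13 104 172 -17.0 19.0 mid 14.0
130 -167 113 154 -17.0 19.0 mid -166.0
```

Request:
servo_tool:
  moves:
    - [[0,0,0],[-0.01,0.035,0],100]
    - [[0,0,0],[-0.01,0.035,0],100]
    - [[0,0,0],[-0.01,0.035,0],100]
    - [[0,0,0],[-0.01,0.035,0],100]
    - [[0,0,0],[-0.01,0.035,0],100]
    - [[0,0,0],[-0.01,0.035,0],100]
    - [[0,0,0],[-0.011,0.033,0],100]
    - [[0,0,-8.5],[0,0,0],100]
    - [[0,0,-8.5],[0,0,0],100]
    - [[0,0,-8.5],[0,0,0],100]
    - [[0,0,-8.5],[0,0,0],100]
    - [[0,0,-8.5],[0,0,0],100]

```text
time: 4.7
ee_pos: [0.516, -0.1651, 0.2314]
tcp_rot: [180.0, 0.0, 62.8]
wrist_force: [-0.1, 0.2, -0.1]
opening: 0.0853
grasp_force: 0.0
```

Request:
servo_tool:
  moves:
    - [[0,0,-8.5],[0,0,0.01],100]
    - [[0,0,-8.5],[0,0,0.01],100]
    - [[0,0,-8.5],[0,0,0.01],100]
    - [[0,0,-8.5],[0,0,0.01],100]
    - [[0,0,-8.5],[0,0,0.01],100]
    - [[0,0,-8.5],[0,0,0.01],100]
    - [[0,0,-8.5],[0,0,0.01],100]
    - [[0,0,-8.5],[0,0,0],100]
    - [[0,0,-8.5],[0,0,0],100]
    - [[0,0,0],[0,0,0],100]
    - [[0,0,0],[0,0,0],100]

```text
time: 5.8
ee_pos: [0.5162, -0.1646, 0.1614]
tcp_rot: [180.0, 0.0, 138.7]
wrist_force: [0.1, -0.3, 0.0]
opening: 0.0855
grasp_force: 0.0
```

```bash
python3 cap.py w2.png
```

```text
[ 0.5162 -0.1646  0.1614] [179.9966   0.0109 138.7231] 5.8
cap 0.61 [ 0.5188 -0.1612 -0.0013]
cap_grip 0.97 [ 0.5208 -0.1611  0.0674]
0.95 4357
0.07 951 [ 0.517  -0.1593  0.0782] (518.2111206054688, -160.11526489257812) (9.66174602508545, 43.868412017822266) 48.95832061767578
axis deg 139.38363387298926 [0.0029 0.0128] [ 0.5173 -0.1595  0.078 ]
0.038 3255 [ 0.5158 -0.1583  0.0444] (518.359375, -160.332275390625) (56.34046173095703, 56.70072555541992) 14.622729301452637
axis deg 51.80675724643501 [0.014  0.0157] [ 0.5164 -0.159   0.0443]
```

Request:
servo_tool:
  moves:
    - [[0,0,-0.4],[0.002,0.0017,0],100]
    - [[0,0,0],[0,0,0.02],100]
    - [[0,0,0],[0,0,0.02],100]
    - [[0,0,0],[0,0,0.02],100]
    - [[0,0,0],[0,0,0.02],100]
    - [[0,0,0],[0,0,0.02],100]
    - [[0,0,0],[0,0,0.011],100]
    - [[0,0,0],[0,0,0],100]
    - [[0,0,0],[0,0,0],100]

```text
time: 6.9
ee_pos: [0.5163, -0.1613, 0.051]
tcp_rot: [180.0, 0.0, 139.4]
wrist_force: [-0.4, -0.6, 0.6]
opening: 0.0854
grasp_force: 0.0
```

Request:
servo_tool:
  force: 30
  moves:
    - [[0,0,0],[0,0,0],0]
    - [[0,0,0],[0,0,0],0]
    - [[0,0,0],[0,0,0],0]
    - [[0,0,0],[0,0,0],0]
    - [[0,0,0],[0,0,0],0]
    - [[0,0,0],[0,0,0],0]
    - [[0,0,0],[0,0,0],0]
    - [[0,0,0],[0,0,0],0]
    - [[0,0,0],[0,0,0],0]
    - [[0,0,0],[0,0,0],0]

```text
time: 7.9
ee_pos: [0.516, -0.1613, 0.0502]
tcp_rot: [-180.0, -0.0, 139.4]
wrist_force: [0.1, 0.1, -1.1]
opening: 0.0094
grasp_force: 36.4
```

Request:
servo_tool:
  moves:
    - [[0,0,0],[0,0,-0.01],0]
    - [[0,0,0],[0,0,-0.03],0]
    - [[0,0,0],[0,0,-0.035],0]
    - [[0,0,0],[0,0,-0.035],0]
    - [[0,0,-8],[0,0,-0.035],0]
    - [[0,0,-8],[0,0,-0.035],0]
    - [[0,0,-8],[0,0,0],0]
    - [[0,0,-8],[0,0,0],0]
    - [[0,0,-8],[0,0,0],0]
    - [[0,0,-8],[0,0,0],0]
    - [[0,0,-6.6],[0,0,0],0]
    - [[0,0,0],[0,0,0],0]

```text
time: 9.1
ee_pos: [0.516, -0.1613, 0.2309]
tcp_rot: [-180.0, 0.0, -165.9]
wrist_force: [-1.1, -0.0, -1.6]
opening: 0.0091
grasp_force: 36.1
```

Request:
servo_tool:
  moves:
    - [[0,0,0],[-0.024,0.024,0],0]
    - [[0,0,0],[-0.024,0.024,0],0]
    - [[0,0,0],[-0.024,0.024,0],0]
    - [[0,0,0],[-0.024,0.024,0],0]
    - [[0,0,0],[-0.024,0.024,0],0]
    - [[0,0,0],[-0.024,0.024,0],0]
    - [[0,0,0],[0,0,0],0]
    - [[0,0,0],[0,0,0],0]
    - [[0,0,0],[0,0,0],0]

```text
time: 10.0
ee_pos: [0.6205, 0.0128, 0.2305]
tcp_rot: [-180.0, -0.0, -166.1]
wrist_force: [-0.4, 0.0, -1.7]
opening: 0.0094
grasp_force: 36.2
```

```bash
python3 trap.py t2.png
python3 - <<'E'
from h import *
np.set_printoptions(precision=4,suppress=True)
o=get_obs();print(o["wrist_force"],o["torque"])
T=R.from_euler("xyz",o["tcp_rot"],degrees=True).as_matrix()
im,d=camera("wrist")
r=cut_out("cap","wrist");print(r[0]["score"])
P,v,u=pts("wrist",d,r[0]["mask"]);Q=(P-o["ee_pos"])@T
for lo,hi in((-.035,-.02),(-.0,.012)):
    q=Q[(Q[:,2]>lo)&(Q[:,2]<hi)]; print(lo,len(q))
    if len(q)>20: print(cv2.minAreaRect((q[:,:2]*1000).astype(np.float32)),np.median(q[:,2]))
save(im,"w3.png")
E
```

```text
[0.6205 0.0128 0.2305] [-179.9903   -0.0089 -166.076 ] 10.0 [  1.1842  15.0735  21.5254  96.4584  -0.0114 -12.7398]
trap 0.97 [0.5742 0.1247 0.0024]
trap_mouth 0.66 [0.5752 0.1222 0.0692]
0.91 8957
(575.3814086914062, 125.56414794921875) (72.15888214111328, 71.03376770019531) [0.5735 0.1257 0.0699]
((575.4716186523438, 125.64031982421875), (71.58934783935547, 72.57255554199219), 167.6228790283203) ((575.331787109375, 125.58958435058594), 36.388702392578125)
336 101
[0.5753 0.1256]
[-0.3794 -0.5742 -1.0004] [-0.0051 -0.0105 -0.0127]
0.92
-0.035 2864
((-0.22802734375, -1.1314735412597656), (35.90070724487305, 36.746028900146484), 45.91675567626953) -0.02797037360644855
-0.0 5141
((7.136877059936523, -1.144327163696289), (57.27053451538086, 43.063961029052734), 89.58214569091797) 0.005928246586896968
```

Run:
```python
import cv2,numpy as np
im=cv2.imread("pics/rect_t2.png",0).astype(np.float32)
a=np.arange(-180,180,3.)
for c in(14,-166):
  for r in (118,126):
    aa=np.arange(-30,31,2.)
    p=cv2.remap(im,(240+r*np.cos(np.radians(c+aa))).astype(np.float32)[None],(240-r*np.sin(np.radians(c+aa))).astype(np.float32)[None],1)[0]
    print(c,r,p.astype(int).tolist())
```

```text
14 118 [126, 131, 128, 124, 121, 124, 129, 136, 148, 155, 153, 153, 154, 155, 155, 155, 148, 137, 120, 96, 71, 58, 55, 67, 92, 110, 117, 118, 117, 114, 113]
14 126 [119, 128, 123, 119, 120, 121, 127, 140, 157, 154, 156, 160, 156, 155, 157, 154, 156, 154, 151, 143, 125, 97, 76, 72, 90, 112, 118, 127, 123, 116, 116]
-166 118 [115, 115, 116, 118, 114, 108, 89, 62, 51, 58, 92, 116, 123, 124, 127, 126, 120, 117, 96, 61, 49, 43, 46, 81, 109, 120, 120, 116, 114, 117, 116]
-166 126 [117, 116, 116, 115, 117, 107, 83, 67, 54, 64, 101, 119, 125, 122, 122, 125, 126, 128, 119, 98, 70, 52, 47, 69, 101, 112, 116, 118, 120, 116, 119]
```

Request:
servo_tool:
  moves:
    - [[0,0,0],[0.0027,0.02,0],0]
    - [[0,0,0],[0.0027,0.02,0],0]
    - [[0,0,0],[0.0027,0.02,0],0]
    - [[0,0,0],[0.0027,0.02,0],0]
    - [[0,0,0],[0.0027,0.02,0],0]
    - [[0,0,0],[0.003,0.02,0],0]
    - [[0,0,0],[0,0,0.025],0]
    - [[0,0,0],[0,0,0.025],0]
    - [[0,0,0],[0,0,0.025],0]
    - [[0,0,0],[0,0,0.02],0]
    - [[0,0,0],[0,0,0.007],0]
    - [[0,0,0],[0,0,0],0]

```text
time: 11.5
ee_pos: [0.5752, 0.1254, 0.1277]
tcp_rot: [180.0, -0.1, -166.0]
wrist_force: [-0.2, 0.4, -1.1]
opening: 0.0093
grasp_force: 36.1
```

Request:
servo_tool:
  moves:
    - [[0,0,0],[0,0,0.001],0]
    - [[0,0,0],[0,0,0.002],0]
    - [[0,0,0],[0,0,0.002],0]
    - [[0,0,0],[0,0,0.002],0]
    - [[0,0,0],[0,0,0.002],0]
    - [[0,0,0],[0,0,0.002],0]
    - [[0,0,0],[0,0,0],0]

```text
time: 12.2
ee_pos: [0.5755, 0.1257, 0.1169]
tcp_rot: [180.0, -0.0, -166.0]
wrist_force: [-0.6, 0.0, -1.4]
opening: 0.0095
grasp_force: 36.1
```

Request:
servo_tool:
  moves:
    - [[0,0,0],[0,0,0.001],0]
    - [[0,0,0],[0,0,0.001],0]
    - [[0,0,0],[0,0,0.001],0]
    - [[0,0,0],[0,0,0.001],0]
    - [[0,0,0],[0,0,0],0]

```text
time: 12.7
ee_pos: [0.5756, 0.1257, 0.1131]
tcp_rot: [180.0, -0.0, -166.0]
wrist_force: [0.8, -0.0, -2.4]
opening: 0.0093
grasp_force: 36.1
```

Request:
servo_tool:
  moves:
    - [[0,0,0],[0,0,0.001],0]
    - [[0,0,0],[0,0,0.001],0]
    - [[0,0,0],[0,0,0.001],0]
    - [[0,0,0],[0,0,0.001],0]
    - [[0,0,0],[0,0,0],0]

```text
time: 13.2
ee_pos: [0.5756, 0.1257, 0.1091]
tcp_rot: [180.0, -0.0, -166.0]
wrist_force: [0.4, 0.3, -2.3]
opening: 0.0095
grasp_force: 36.1
```

Request:
servo_tool:
  moves:
    - [[0,0,0],[0,0,0.001],0]
    - [[0,0,0],[0,0,0.001],0]
    - [[0,0,0],[0,0,0.001],0]
    - [[0,0,0],[0,0,0.001],0]
    - [[0,0,0],[0,0,0],0]

```text
time: 13.7
ee_pos: [0.5756, 0.1257, 0.1051]
tcp_rot: [180.0, -0.0, -166.0]
wrist_force: [-0.6, 0.8, -2.4]
opening: 0.0095
grasp_force: 36.1
```

Request:
servo_tool:
  moves:
    - [[0,0,0],[0,0,0.001],0]
    - [[0,0,0],[0,0,0.001],0]
    - [[0,0,0],[0,0,0.001],0]
    - [[0,0,0],[0,0,0.001],0]
    - [[0,0,0],[0,0,0],0]

```text
time: 14.2
ee_pos: [0.5756, 0.1257, 0.1011]
tcp_rot: [180.0, -0.0, -166.0]
wrist_force: [-1.3, 1.1, -2.3]
opening: 0.0097
grasp_force: 36.1
```

Request:
servo_tool:
  moves:
    - [[0,0,0],[0,0,0.001],0]
    - [[0,0,0],[0,0,0.001],0]
    - [[0,0,0],[0,0,0],0]

```text
time: 14.5
ee_pos: [0.5757, 0.1257, 0.0993]
tcp_rot: [180.0, 0.0, -166.0]
wrist_force: [0.2, 0.8, -1.0]
opening: 0.0091
grasp_force: 36.1
```

```bash
python3 -c "
from h import *
o=get_obs();print(o['ee_pos'],o['wrist_force'],o['torque'])"
```

```text
[0.5756958  0.12573166 0.09927593] [ 0.24177776  0.82142913 -0.98647048] [ 0.29005005  0.14102691 -0.0857072 ]
```

Request:
servo_tool:
  moves:
    - [[0,0,0],[0,0,0.001],0]
    - [[0,0,0],[0,0,0.001],0]
    - [[0,0,0],[0,0,0.001],0]
    - [[0,0,0],[0,0,0],0]

```text
time: 14.9
ee_pos: [0.5758, 0.1258, 0.0964]
tcp_rot: [180.0, 0.0, -166.0]
wrist_force: [-1.1, 1.1, 2.1]
opening: 0.0093
grasp_force: 36.7
```

Request:
servo_tool:
  moves:
    - [[0,0,0],[0,0,0.001],0]
    - [[0,0,0],[0,0,0.001],0]
    - [[0,0,0],[0,0,0.001],0]
    - [[0,0,0],[0,0,0],0]

```text
time: 15.3
ee_pos: [0.5757, 0.1258, 0.0932]
tcp_rot: [180.0, 0.0, -166.0]
wrist_force: [-1.7, 2.0, 3.9]
opening: 0.0094
grasp_force: 36.8
```

Request:
servo_tool:
  moves:
    - [[0,0,0],[0,0,0.001],0]
    - [[0,0,0],[0,0,0.001],0]
    - [[0,0,0],[0,0,0.001],0]
    - [[0,0,0],[0,0,0],0]

```text
time: 15.7
ee_pos: [0.5758, 0.1258, 0.0903]
tcp_rot: [180.0, 0.0, -166.0]
wrist_force: [-3.2, 1.4, 3.7]
opening: 0.0096
grasp_force: 37.0
```

Request:
servo_tool:
  moves:
    - [[0,0,0],[0,0,0.001],0]
    - [[0,0,0],[0,0,0.001],0]
    - [[0,0,0],[0,0,0.0015],0]
    - [[0,0,0],[0,0,0],0]

```text
time: 16.1
ee_pos: [0.5757, 0.1258, 0.0869]
tcp_rot: [180.0, 0.0, -166.0]
wrist_force: [-2.3, 1.0, 5.3]
opening: 0.0094
grasp_force: 37.2
```

```bash
python3 -c "
from h import *
o=get_obs();print(o['ee_pos'],o['wrist_force'],o['torque'],o['q'])"
```

```text
[0.57574769 0.12580129 0.08693998] [-2.2994337   1.01030964  5.33141201] [0.40776655 0.52041174 0.03381442] [ 1.23218841e+01  9.91507114e+00 -4.22742336e-01  7.96436900e+01
  7.38783772e-03 -1.72261968e+00]
```

Request:
servo_tool:
  moves:
    - [[0,0,2],[0.0004,0.0001,0],0]
    - [[0,0,2],[0,0,0],0]
    - [[0,0,2],[0,0,0],0]
    - [[0,0,2],[0,0,0],0]
    - [[0,0,2],[0,0,0],0]
    - [[0,0,0],[0,0,0],0]

```text
time: 16.7
ee_pos: [0.5759, 0.1258, 0.0872]
tcp_rot: [180.0, 0.1, -176.0]
wrist_force: [-0.6, 1.5, 5.9]
opening: 0.0091
grasp_force: 37.3
```

```bash
cat > s.py <<'E'
from h import *
np.set_printoptions(precision=3,suppress=True)
o=get_obs();print(o['time'],o['ee_pos'],o['tcp_rot'],o['wrist_force'],o['torque'])
E
python3 s.py
```

```text
16.7 [0.576 0.126 0.087] [ 179.995    0.085 -176.026] [-0.603  1.487  5.91 ] [ 0.328  0.073 -0.016]
```

Request:
servo_tool:
  moves:
    - [[0,0,2.5],[0,0,0],0]
    - [[0,0,2.5],[0,0,0],0]
    - [[0,0,2.5],[0,0,0],0]
    - [[0,0,2.5],[0,0,0],0]
    - [[0,0,2.5],[0,0,0],0]
    - [[0,0,2.5],[0,0,0],0]
    - [[0,0,2.5],[0,0,0],0]
    - [[0,0,2.5],[0,0,0],0]
    - [[0,0,2.5],[0,0,0],0]
    - [[0,0,0],[0,0,0],0]

```text
time: 17.7
ee_pos: [0.5758, 0.1257, 0.0872]
tcp_rot: [180.0, 0.1, 161.5]
wrist_force: [-0.3, 1.3, 6.5]
opening: 0.0092
grasp_force: 37.3
```

```bash
python3 s.py
```

```text
17.7 [0.576 0.126 0.087] [179.971   0.075 161.454] [-0.256  1.348  6.502] [ 0.29   0.143 -0.041]
```

Request:
servo_tool:
  moves:
    - [[0,0,1.5],[0,0,0],0]
    - [[0,0,1.5],[0,0,0],0]
    - [[0,0,1.5],[0,0,0],0]
    - [[0,0,1.5],[0,0,0],0]
    - [[0,0,1.5],[0,0,0],0]
    - [[0,0,1.5],[0,0,0],0]
    - [[0,0,1.5],[0,0,0],0]
    - [[0,0,0],[0,0,0],0]

```text
time: 18.5
ee_pos: [0.5759, 0.1258, 0.0873]
tcp_rot: [179.9, 0.1, 151.0]
wrist_force: [-0.2, 2.5, 6.7]
opening: 0.0091
grasp_force: 37.3
```

```bash
python3 s.py
```

```text
18.5 [0.576 0.126 0.087] [179.94    0.065 150.993] [-0.221  2.492  6.688] [0.494 0.151 0.079]
```

Request:
servo_tool:
  moves:
    - [[0,0,1],[0,0,0],0]
    - [[0,0,1],[0,0,0],0]
    - [[0,0,0],[0,0,0],0]

```text
time: 18.8
ee_pos: [0.5759, 0.1259, 0.0872]
tcp_rot: [179.9, 0.1, 149.0]
wrist_force: [-0.7, 2.4, 6.1]
opening: 0.0091
grasp_force: 37.3
```

```bash
python3 s.py
```

```text
18.8 [0.576 0.126 0.087] [179.938   0.059 149.013] [-0.665  2.352  6.092] [0.489 0.159 0.012]
```

Request:
servo_tool:
  moves:
    - [[0,0,1],[0,0,0],0]
    - [[0,0,0],[0,0,0],0]

```text
time: 19.0
ee_pos: [0.5759, 0.1259, 0.0873]
tcp_rot: [179.9, 0.1, 148.0]
wrist_force: [-0.5, 1.7, 5.4]
opening: 0.0097
grasp_force: 37.3
```

```bash
python3 s.py
```

```text
19.0 [0.576 0.126 0.087] [179.93    0.061 148.017] [-0.527  1.7    5.437] [0.538 0.112 0.072]
```

Request:
servo_tool:
  moves:
    - [[0,0,1],[0,0,0],0]
    - [[0,0,1],[0,0,0],0]
    - [[0,0,0],[0,0,0],0]

```text
time: 19.3
ee_pos: [0.576, 0.126, 0.0873]
tcp_rot: [179.9, 0.1, 146.0]
wrist_force: [0.6, 2.7, 5.2]
opening: 0.0091
grasp_force: 37.2
```

```bash
python3 s.py
```

```text
19.3 [0.576 0.126 0.087] [179.915   0.063 146.024] [0.566 2.739 5.24 ] [ 0.531 -0.016  0.087]
```

Request:
servo_tool:
  moves:
    - [[0,0,1],[0,0,0],0]
    - [[0,0,0],[0,0,0],0]

```text
time: 19.5
ee_pos: [0.576, 0.126, 0.0873]
tcp_rot: [179.9, 0.1, 145.0]
wrist_force: [-0.0, 4.4, 4.7]
opening: 0.0089
grasp_force: 37.2
```

```bash
python3 s.py
```

```text
19.5 [0.576 0.126 0.087] [179.909   0.062 145.03 ] [-0.032  4.413  4.7  ] [ 0.656 -0.064  0.108]
```

Request:
servo_tool:
  moves:
    - [[0,0,0],[0.0002,0.0003,0],0]
    - [[0,0,1],[0,0,0],0]
    - [[0,0,0],[0,0,0],0]

```text
time: 19.8
ee_pos: [0.576, 0.1261, 0.0873]
tcp_rot: [179.9, 0.1, 144.0]
wrist_force: [0.8, 1.8, 6.0]
opening: 0.0096
grasp_force: 37.3
```

```bash
python3 s.py
```

```text
19.8 [0.576 0.126 0.087] [179.934   0.081 144.021] [0.774 1.835 5.961] [ 0.281 -0.017  0.15 ]
```

Request:
servo_tool:
  moves:
    - [[0,0,1],[0,0,0],0]
    - [[0,0,0],[0,0,0],0]

```text
time: 20.0
ee_pos: [0.576, 0.1261, 0.0872]
tcp_rot: [179.9, 0.1, 143.0]
wrist_force: [0.7, 1.1, 5.3]
opening: 0.0095
grasp_force: 37.3
```

```bash
python3 s.py
```

```text
20.0 [0.576 0.126 0.087] [179.936   0.075 143.029] [0.688 1.061 5.255] [ 0.324 -0.039  0.239]
```

Request:
servo_tool:
  moves:
    - [[0,0,-2],[0,0,0],0]
    - [[0,0,-2],[0,0,0],0]
    - [[0,0,0],[0,0,-0.001],0]
    - [[0,0,0],[0,0,-0.001],0]
    - [[0,0,0],[0,0,-0.001],0]
    - [[0,0,0],[0,0,-0.001],0]
    - [[0,0,0],[0,0,0],0]

```text
time: 20.7
ee_pos: [0.5758, 0.1261, 0.0911]
tcp_rot: [180.0, 0.1, 147.0]
wrist_force: [3.5, 1.5, 4.8]
opening: 0.0093
grasp_force: 37.0
```

```bash
python3 s.py
```

```text
20.7 [0.576 0.126 0.091] [179.959   0.05  147.026] [3.459 1.52  4.778] [ 0.339 -0.904  0.121]
```

Request:
servo_tool:
  moves:
    - [[0,0,0],[0,0,-0.0005],0]
    - [[0,0,0],[0,0,-0.0005],0]
    - [[0,0,0],[0,0,0],0]

```text
time: 21.0
ee_pos: [0.5755, 0.1261, 0.0919]
tcp_rot: [180.0, 0.0, 147.0]
wrist_force: [4.2, 1.4, 2.6]
opening: 0.0092
grasp_force: 36.9
```

```bash
python3 s.py
```

```text
21.0 [0.575 0.126 0.092] [179.985   0.018 147.041] [4.22  1.439 2.571] [ 0.392 -1.101  0.045]
```

Request:
servo_tool:
  moves:
    - [[0,0,0],[0,0,-0.0004],0]
    - [[0,0,0],[0,0,0],0]
    - [[0,0,0],[0,0,0],0]

```text
time: 21.3
ee_pos: [0.5754, 0.1261, 0.0922]
tcp_rot: [180.0, 0.0, 147.0]
wrist_force: [5.1, 1.6, 2.6]
opening: 0.0095
grasp_force: 36.9
```

```bash
python3 s.py
```

```text
21.3 [0.575 0.126 0.092] [179.996   0.005 147.04 ] [5.113 1.559 2.603] [ 0.463 -1.048  0.033]
```

Request:
servo_tool:
  moves:
    - [[0,0,0],[-0.0004,0.0002,0],0]
    - [[0,0,0],[0,0,0],0]

```text
time: 21.5
ee_pos: [0.5755, 0.1261, 0.0921]
tcp_rot: [-180.0, -0.0, 147.0]
wrist_force: [2.9, 2.7, 4.7]
opening: 0.0092
grasp_force: 37.0
```

```bash
python3 s.py
```

```text
21.5 [0.576 0.126 0.092] [-179.989   -0.029  147.045] [2.919 2.689 4.701] [ 0.511 -0.597  0.037]
```

Relieved; now let go gently.

Request:
servo_tool:
  force: 20
  moves:
    - [[0,0,0],[0,0,0],15]
    - [[0,0,0],[0,0,0],20]
    - [[0,0,0],[0,0,0],25]
    - [[0,0,0],[0,0,0],30]
    - [[0,0,0],[0,0,0],40]
    - [[0,0,0],[0,0,0],50]
    - [[0,0,0],[0,0,0],60]
    - [[0,0,0],[0,0,0],60]

```text
time: 22.3
ee_pos: [0.5757, 0.126, 0.0922]
tcp_rot: [180.0, 0.0, 147.0]
wrist_force: [0.2, -0.5, -0.1]
opening: 0.0511
grasp_force: 0.0
```

Request:
servo_tool:
  moves:
    - [[0,0,0],[0,0,-0.005],60]
    - [[0,0,0],[0,0,-0.015],60]
    - [[0,0,0],[0,0,-0.03],60]
    - [[0,0,0],[0,0,-0.04],60]
    - [[0,0,0],[0,0,-0.03],60]
    - [[0,0,0],[0,0,0],60]
    - [[0,0,0],[0,0,0],60]

```text
time: 23.0
ee_pos: [0.5762, 0.1261, 0.2138]
tcp_rot: [179.9, 0.1, 147.0]
wrist_force: [-0.7, 0.2, -1.0]
opening: 0.0512
grasp_force: 0.0
```

```bash
sed -i 's/(.07,.085),(.038,.05)/(.113,.127),(.08,.092)/' cap.py; python3 cap.py w4.png; python3 s.py
```

```text
[0.5762 0.1261 0.2138] [179.9032   0.0963 147.0401] 23.0
cap 0.73 [0.5737 0.1233 0.0393]
cap_grip 0.69 [0.5755 0.1212 0.11  ]
0.77 3975
0.113 831 [0.5734 0.1265 0.1178] (574.68310546875, 125.2577133178711) (9.726852416992188, 43.331687927246094) 57.415130615234375
axis deg 147.72745395584806 [0.0028 0.0124] [0.5737 0.1261 0.1177]
0.08 3007 [0.5727 0.127  0.0839] (574.9832763671875, 125.33757019042969) (56.41364288330078, 55.858699798583984) 58.4134521484375
axis deg 56.78638297846805 [0.014  0.0156] [0.573  0.1263 0.0839]
23.2 [0.575 0.126 0.211] [-179.925   -0.074  147.042] [ 0.486  0.488 -0.164] [0.01  0.032 0.006]
```

View pics/w4.png

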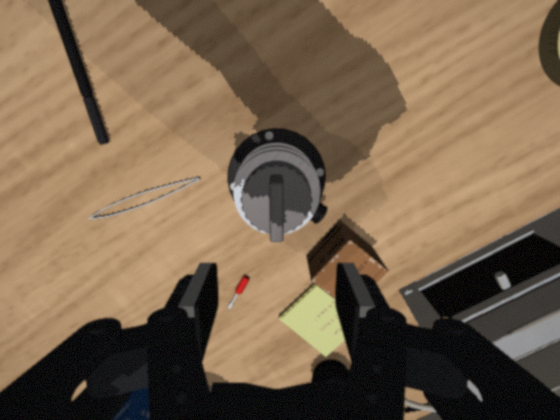

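The cap sits in the trap at about (275,190), with its bar at 147° as turned. Measured height looks nearer 40 mm than 42, so I'll check seating and tilt against the rim.

Run:
```python
from h import *
np.set_printoptions(precision=4,suppress=True)
im,d=camera("wrist")
P,v,u=pts("wrist",d)
r=np.hypot(P[:,0]-.5755,P[:,1]-.1258)
def plane(k,n):
    q=P[k];A=np.c_[q[:,:2]-[.5755,.1258],np.ones(len(q))];s=np.linalg.lstsq(A,q[:,2],rcond=None)[0];print(n,k.sum(),s[2],"tilt deg",np.degrees(s[:2]))
plane((r<.025)&(P[:,2]>.08)&(P[:,2]<.089),"disc")
plane((r<.025)&(P[:,2]>.114)&(P[:,2]<.123),"bar")
plane((r>.029)&(r<.036)&(P[:,2]>.066)&(P[:,2]<.074),"rim")
plane((r>.08)&(r<.15)&(P[:,2]>-.006)&(P[:,2]<.004),"bench")
```

```text
disc 2320 0.08655299107642754 tilt deg [ 0.0076 -0.0413]
bar 856 0.12029180995435226 tilt deg [1.3433 0.6808]
rim 1450 0.06951032111401508 tilt deg [ 0.0964 -0.0403]
bench 44516 0.000535910999559052 tilt deg [ 0.0219 -0.0089]
```

```bash
python3 -c "
from h import *
print(job_done())"
```

```text
the job is handed in; nothing more can be done
None
```

The cap is locked in the trap: turned clockwise to the stops, risen to the 42 mm lock height, level and released. I handed the job in at about 23 s; wrist force and twist readings stayed low (at most about 7 N upward, about 0.24 Nm at the stops).

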